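# Park the roller of the roll-down machine

## Task

The black rubber test roller has been left standing on the bed of the tape roll-down machine. Push it with the fingertips along its track and gently up the ramp, keeping it in the track, never picked up or let run away, until it has gone over the crest and rests in its parking cradle against the buffer, where it cannot roll back. Take the hand away and leave everything else where it is.

Things in the scene. Friction and masses are not known exactly. Their poses are not given: they have to be found in the camera images.
- machine: the tape roll-down machine, fixed to the bench: white housing 450 x 270 mm, rim 90 mm high, on a blue base with rubber feet; origin on the bench under the track. Its y axis runs along the track towards ramp and cradle, x across, z up. The grey bed lies level 75 mm up; on it, at machine x = 0, runs the track, a gutter 49 mm wide inside between aluminium guides 8 mm wide, 10 mm high
- roller: the test roller: steel wheel with a hard smooth black rubber cover, 72 mm in diameter, 45 mm wide, about 0.85 kg, standing loose in the level part of the track; journals stand out 6 mm each side. Origin at its centre, x along the axle (across the track). Pushed at axle height or lower it rolls or slides on easily; pushed above the axle it binds on the track. It runs back down the ramp if let go; past the crest it runs into the cradle by itself
- track_end (a point): a point of the machine: the low, level end of the track, on its surface, 165 mm before the ramp foot; beyond it the housing's end strip with push-buttons stands 16 mm above the bed, its red stop button 30 mm
- ramp_foot (a point): a point of the machine: middle of the track where the level part ends and the ramp begins, on the track's surface (machine y = -20 mm, z = 75 mm); its y axis points up the 10 degree slope, z square to the slope, x across the track
- ramp_crest (a point): a point of the machine: top of the ramp, middle of the track, on its surface, 16.8 mm above the bed and 95 mm beyond the ramp foot along machine y. Past it the track falls at 12 degrees to the buffer; the guides follow the track
- cradle (a point): a point of the machine: where the roller's centre lies when it rests in the parking cradle: 27.5 mm beyond the crest, 47.7 mm above the bed
- buffer (a point): a point of the machine: centre of the upright face of the black rubber buffer that stops the roller, 36 mm beyond the cradle point. It sits on the white drive carriage bridging the machine (top 72 mm above the bed), whose two fork arms flank the track 33 mm from its middle, from 55 mm before the buffer's face on, top 61 mm above the bed
- tape_roll: bystander: a small white roll of tape, 56 mm outside, 24 mm high, lying flat on the machine's bed beside the track on its +x side; origin at the centre of its underside
- vial_a: bystander: an amber glass vial, 22 mm in diameter, 58 mm high, standing on the machine's bed beside the track on its -x side; origin at the centre of its underside
- vial_b: bystander: an amber glass vial, 22 mm in diameter, 58 mm high, standing on the bench; origin at the centre of its underside
- vial_c: bystander: an amber glass vial like the others, standing on the bench; origin at the centre of its underside
- solvent: bystander: a clear bottle with a white cap, 60 mm in diameter, 150 mm high, standing on the bench; origin at the centre of its underside
- timer: bystander: a white bench timer, 65 x 75 x 18 mm, lying on the bench; origin at the centre of its underside
- tool_roller: bystander: a hand roller lying on its side on the bench: a wheel 84 mm in diameter with a black fork and handle, 207 mm long, 40 mm high; origin on the bench between wheel and handle, wheel to its +x

How it is judged:
By the outcome, as a careful person would: the job done as asked, in the order asked, and still so for the second after the job is handed in, with the robot touching nothing.
It also fails if it takes over 42 s, if anything falls off the work surface, if the arm or the gripper's body presses on something with over 40 N, if the wrist force passes 120 N, or if a joint passes its speed limit or range.

## Robot

A 6-joint arm with a two-finger parallel gripper is mounted at the origin on the work surface. World frame = base frame: x ahead of the robot, y to its left, z up, the work surface at z = 0. Lengths are in mm, angles in rad, forces in N, time in s.
With the tool pointing down it reaches from about 275 to 725 mm from the base axis. Payload 15.9 kg.
Tool frame: the origin (TCP) lies midway between the tips of the shut fingers; the grasp point (between the pads) lies 19 mm behind it; z points along the fingers, y is the line along which they close (so a half turn about z gives the same grasp; the last joint's range is limited). The gripper opens to 85 mm and grips with 20 to 120 N. Pads are 22 mm wide; open, the fingers measure 114 mm over their backs; the gripper's body (76 mm by 85 mm) begins 54 mm behind the grasp point. The pads swing forward as they close: fully open they stand 13 mm farther back than shut.
Start: joints at [-1.162, 0.213, -0.034, 1.323, 0, 1.571], TCP at [198.747, -458.787, 231.306] pointing down, gripper open.
Joint ranges: [-2.98, 2.98], [-0.74, 1.72], [-1.14, 1.35], [-2.1, 2.04], [-1.57, 1.44], [-3.14, 3.14]. Speed limits (rad/s): [1.89, 1.89, 2.39, 2.57, 3.14, 3.14].

## Interface

Orientations are given as a unit quaternion [x, y, z, w].
In Python, from plant import bot gives the robot as it stands.
- The arm moves only by the tool step_arm, never from a script. Its argument "commands" is a list that holds one entry, the list of rows, each a list of 6 numbers: the shift along the world's x, y, z in cm, then the turn, a rotation vector about the world's x, y, z in rad. In form: [[[dx, dy, dz, wx, wy, wz], ...]]. A call has 1 to 8 rows; each row is the pose to reach, as a shift and turn from the pose commanded when the call began; what a row does not reach only later rows make up. A row lasts 1/12 s, in which the tool goes at most 41.7 mm and 7.16 degrees, less where a joint would pass 70% of its speed; a pose out of reach is approached as far as the arm can. A call with a gripper value outside its range is refused whole. "hand" is the gripper command: -1 is shut, 1 is fully open, values between are in proportion, set as the call begins (left out, the last holds). The fingers move at their own pace and stop on an object; "grip_force" is the grip in N (left out, the last holds). Time passes only in rows, so rows that repeat a pose let the fingers close. It gives the time, the measured TCP pose, the force and the opening at its end, in the units of the state.
- bot.read_state(): the state, without advancing time (a new reading comes with each control period).
- bot.read_camera(name): name is "scene" or "top"; returns the picture (400x640x3 uint8, red, green, blue); there is no depth.
- bot.camera_params(name): a dict with "mtx" (3x3 intrinsics, pixels), "world_to_cam" (4x4, takes a point from world to camera coordinates). Camera axes: x right, y up, looking along -z (the intrinsics and any distortion apply to the point x, -y, -z); pixel columns grow to the right and rows downward; lengths in mm; the calibration is good to about 2 mm. A picture is of the moment at which its call begins. camera_params takes no time and is no camera call.
- bot.finish_job(): hands the job in, once; it reports no verdict.
Trained networks look in the newest picture that a camera, given by its name, has taken for a name from the list of things; names that differ only in an ending like _2 or _b are one class to them, and where a whole thing is asked for, a point or a joint stands for the part that bears it (a point fixed in the world has none). Each returns a list of dicts, best first, with "confidence" (0 to 1); they miss things now and then, are a little off and sometimes report something else, mostly with a low value. They report only what shows in the picture. A call takes as long as a camera call.
- bot.boxes_of(camera, query): "bbox" ([left, top, width, height] in pixels, round what is visible of it).
- bot.regions_of(camera, query): "region" (400x640 bool, what is visible of it) and "bbox" ([left, top, width, height] in pixels, round what is visible of it).
The state is a dict: "clock": time; "qpos": joint angles; "qd": joint speeds; "joint_efforts": joint torques, N m; "eef_pos": TCP position; "ee_rot": TCP orientation; "ft_force": force on the tool from outside, world axes, zero at the start; "ft_torque": the same for the moment, N m; "grip_width": finger opening in mm.
Only numpy, scipy, OpenCV 4.12 (cv2) and the standard library are available. Lean on these libraries where they do the work, as an engineer would, in place of code of your own. Each camera call takes 0.05 s, during which the arm holds its last target. There are 200 camera calls.

## Working session

There is one attempt and no reset: what is moved stays moved. The work goes in short steps, Python scripts to look and compute and a tool call to move; the robot and the scene stay as the last step left them, time stands still between calls to the robot, and variables do not carry over. Pictures are saved under pics/ and viewed, on a budget of 10 in all, crops included, one or two more only if the job needs it, and the job is handed in when it is done.

Besides the shell and the picture viewer there is one more tool, called after "Call:" as name(argument=value, ...), one argument or row to a line, values as JSON. step_arm: Moves the arm, as the interface text tells. Its arguments: {"type":"object","properties":{"commands":{"type":"array"},"hand":{"type":"number"},"grip_force":{"type":"number"}},"required":["commands"]}

```bash
mkdir -p pics
python3 - <<'E'
from plant import bot
import cv2,numpy as np
np.set_printoptions(precision=4,suppress=True)
ims=[]
for c in("scene","top"):
    im=bot.read_camera(c); cv2.imwrite(f"pics/{c}0.png",im[...,::-1])
    p=bot.camera_params(c); print(c,p)
    for q in("roller","machine","ramp_crest","buffer","tape_roll","vial_a","tool_roller","solvent"):
        for r in bot.boxes_of(c,q)[:3]: print(q,r)
print(bot.read_state())
E
```

```text
scene {'mtx': array([[501.5053,   0.    , 319.5226],
       [  0.    , 501.5053, 200.6497],
       [  0.    ,   0.    ,   1.    ]]), 'world_to_cam': array([[   -0.6402,     0.7681,    -0.0135,   320.5728],
       [   -0.421 ,    -0.3361,     0.8425,   136.0807],
       [    0.6426,     0.545 ,     0.5386, -1970.5966],
       [    0.    ,     0.    ,     0.    ,     1.    ]])}
roller {'bbox': [258.6, 176.9, 26.4, 22.6], 'confidence': 0.59}
machine {'bbox': [212.9, 166.5, 154.5, 106.4], 'confidence': 0.7}
machine {'bbox': [444.8, 285.8, 53.6, 51.6], 'confidence': 0.34}
ramp_crest {'bbox': [209.9, 162.7, 160.0, 107.9], 'confidence': 0.93}
buffer {'bbox': [212.4, 164.1, 157.2, 110.6], 'confidence': 0.63}
tape_roll {'bbox': [282.6, 211.9, 15.8, 19.5], 'confidence': 0.78}
vial_a {'bbox': [431.9, 275.4, 4.0, 16.9], 'confidence': 0.71}
vial_a {'bbox': [451.5, 238.7, 9.1, 18.3], 'confidence': 0.55}
vial_a {'bbox': [286.6, 174.8, 4.4, 13.4], 'confidence': 0.53}
tool_roller {'bbox': [444.4, 284.4, 53.9, 54.3], 'confidence': 0.84}
solvent {'bbox': [187.9, 154.4, 18.4, 38.2], 'confidence': 0.77}

[... 619 characters left out ...]
 'confidence': 0.73}
tape_roll {'bbox': [325.9, 155.8, 12.1, 15.3], 'confidence': 0.69}
tool_roller {'bbox': [180.4, 163.2, 25.2, 49.5], 'confidence': 0.98}
solvent {'bbox': [446.4, 168.8, 23.8, 15.2], 'confidence': 0.59}
{'clock': 0.9, 'qpos': array([-1.162 ,  0.2129, -0.0344,  1.3235, -0.    ,  1.5708]), 'qd': array([-0.0005,  0.0014, -0.0008,  0.0003, -0.0005, -0.0002]), 'joint_efforts': array([ -0.0034, -68.5952,  48.7332,   0.0012,  -0.0001,   0.    ]), 'eef_pos': array([ 198.7404, -458.7965,  231.3403]), 'ee_rot': array([ 0.9792,  0.203 , -0.    ,  0.    ]), 'ft_force': array([ 0.6155, -0.3077, -0.0898]), 'ft_torque': array([-0.0181,  0.0143, -0.0281]), 'grip_width': 85.18339937015239}
```

Run:
```python
import cv2
a=cv2.imread("pics/scene0.png")[150:290,190:390]; b=cv2.imread("pics/top0.png")[130:235,280:480]
cv2.imwrite("pics/a.png",cv2.resize(a,None,fx=4,fy=4,interpolation=cv2.INTER_CUBIC))
cv2.imwrite("pics/b.png",cv2.resize(b,None,fx=4,fy=4,interpolation=cv2.INTER_CUBIC))
```

```text
(no output)
```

View pics/a.png

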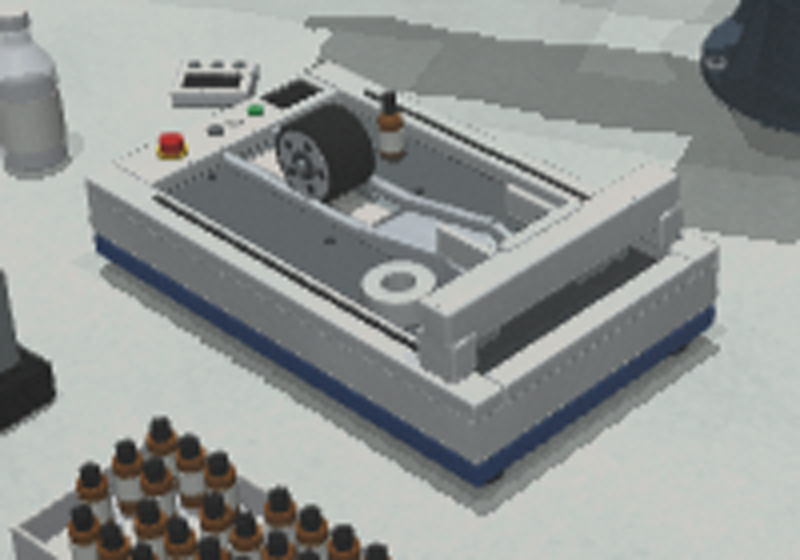

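View pics/b.png

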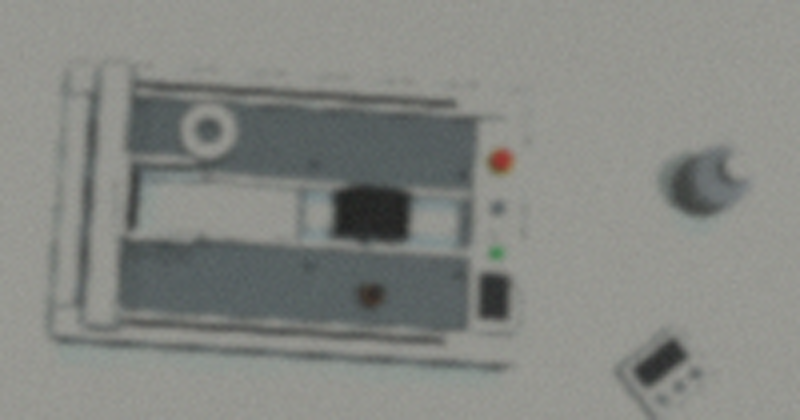

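The scene view shows the roller standing on the level track at about (325,150) in the crop, with vial_a behind it and the tape roll at (400,283). The top view shows the track running left (world +y, tilted about 0.06 rad). The ramp-foot line is at x≈301, the roller at (372,213) and the end strip at x≈470.

```bash
cat > h.py <<'E'
import numpy as np,cv2
from plant import bot
P={c:bot.camera_params(c) for c in("scene","top")}
def proj(c,X):
    X=np.atleast_2d(X).astype(float); W=P[c]["world_to_cam"]
    q=X@W[:3,:3].T+W[:3,3]; q=q*[1,-1,-1]; u=q@P[c]["mtx"].T
    return u[:,:2]/u[:,2:]
def m2w(p,X):
    X=np.atleast_2d(X).astype(float); c,s=np.cos(p[2]),np.sin(p[2])
    return np.c_[c*X[:,0]-s*X[:,1]+p[0], s*X[:,0]+c*X[:,1]+p[1], X[:,2]]
def w2m(p,X):
    return m2w([0,0,-p[2]],np.atleast_2d(X)-[p[0],p[1],0])
E
cat > fit.py <<'E'
from h import *
from scipy.optimize import least_squares
T=lambda x,y:(280+x/4-.375,130+y/4-.375)
S=lambda x,y:(190+x/4-.375,150+y/4-.375)
# roller silhouette boxes from regions
rb={}
for c in("scene","top"):
    r=bot.regions_of(c,"roller")
    for k in r[:2]: print(c,k["bbox"],k["confidence"],k["region"].sum())
    rb[c]=r[0]["region"]
    if c=="top" or 1:
        ys,xs=np.nonzero(rb[c]); print("centroid",xs.mean(),ys.mean())
obs=[("top",T(469,220),(0,-185,75)),("top",T(301,213),(0,-20,75)),("top",T(135,198),(0,138.5,115))]
def sil(p,ry):
    a=np.linspace(0,2*np.pi,40); 
    C=np.concatenate([np.c_[np.full(40,x),ry+36*np.cos(a),111+36*np.sin(a)] for x in(-22.5,22.5)])
    return m2w(p,C)
def f(v):
    p=v[:3]; r=[]
    for c,px,X in obs: r+=list((proj(c,m2w(p,X))[0]-px)*[1,1])
    for c in rb:
        ys,xs=np.nonzero(rb[c]); h=cv2.convexHull(proj(c,sil(p,v[3])).astype(np.float32))
        m=cv2.moments(h); r+=[2*(m["m10"]/m["m00"]-xs.mean()),2*(m["m01"]/m["m00"]-ys.mean())]
    r.append((v[2]+.06)*200)
    return np.array(r)
s=least_squares(f,[570,-50,-.06,-90]); print(np.round(s.x,3),np.round(s.fun,2))
p=s.x[:3]; np.save("p.npy",s.x)
L=[]
for x in(-24.5,24.5,-32.5,32.5): L.append([(x,-185,85),(x,-20,85),(x,75,101.8),(x,130,90)])
L+=[[(-24,-20,75),(24,-20,75)],[(-24,75,91.8),(24,75,91.8)],[(-24,-185,75),(24,-185,75)]]
for x in(-135,135): L.append([(x,-225,90),(x,225,90)])
out=[]
for c,(x0,y0) in(("scene",(190,150)),("top",(280,130))):
    im=cv2.imread(f"pics/{c}0.png")[y0:y0+130,x0:x0+190]; im=cv2.resize(im,None,fx=4,fy=4,interpolation=cv2.INTER_CUBIC)
    g=lambda q:np.round((q-[x0,y0]+.375)*4*8).astype(int)
    for l in L: cv2.polylines(im,[g(proj(c,m2w(p,l)))],0,(0,0,255),1,cv2.LINE_AA,3)
    h=cv2.convexHull(proj(c,sil(p,s.x[3])).astype(np.float32))[:,0]
    cv2.polylines(im,[g(h)],1,(0,255,0),1,cv2.LINE_AA,3)
    cv2.imwrite(f"pics/ov_{c}.png",im)
print("roller world",m2w(p,(0,s.x[3],111)),"end",m2w(p,(0,-185,75)),"crest",m2w(p,(0,75,91.8)))
E
python3 fit.py
```

```text
scene [258.8, 178.3, 25.4, 20.7] 0.81 423
centroid 270.86997635933807 188.21513002364065
top [362.3, 179.5, 20.2, 11.9] 0.69 245
centroid 372.2081632653061 183.3795918367347
[ 5.67561e+02 -6.13240e+01 -5.80000e-02 -8.86380e+01] [-0.31  0.82 -0.43  0.13  0.39  0.15  1.43 -1.78  1.32 -1.28  0.31]
roller world [[ 562.3827042 -149.8098384  111.       ]] end [[ 556.75363766 -246.00766999   75.        ]] crest [[571.94169371  13.54834122  91.8       ]]
```

View pics/ov_top.png

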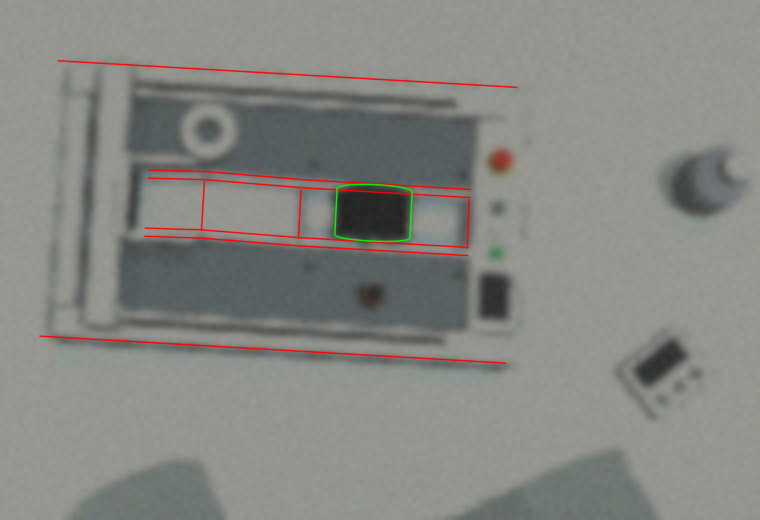

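View pics/ov_scene.png

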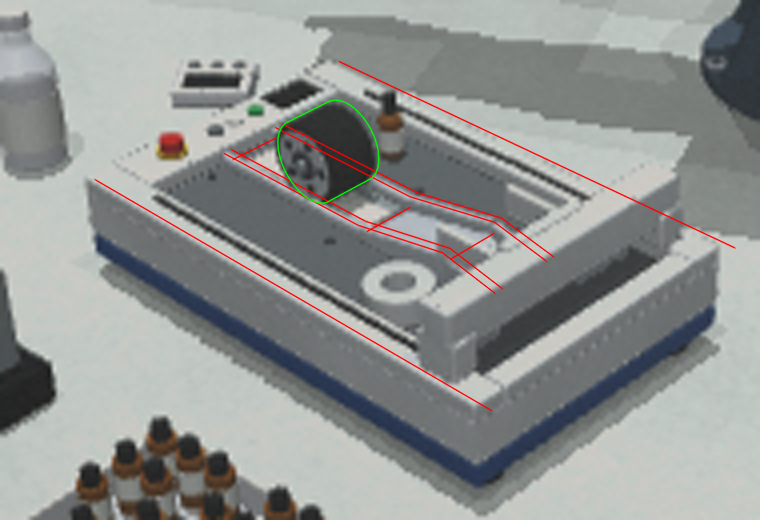

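The overlay agrees within about 1 px in both views: machine origin (567.6, -61.3), yaw -0.058 rad, roller at machine y ≈ -89. I'll shut the fingers and carry them high to a spot behind the roller, with the closing line across the track.

Call:
step_arm(
  commands=[
    [[2.5, 1.75, 0, 0, 0, 0.12], [5, 3.5, 0, 0, 0, 0.24], [7.5, 5.25, 0, 0, 0, 0.36], [10, 7, 0, 0, 0, 0.48], [12.5, 8.75, 0, 0, 0, 0.6], [15, 10.5, 0, 0, 0, 0.72], [17.5, 12.25, 0, 0, 0, 0.84], [20, 14, 0, 0, 0, 0.96]],
  ],
  hand=-1,
  grip_force=60,
)

```text
clock: 1.67
eef_pos: [399.9, -317.7, 231.4]
ee_rot: [0.773, 0.635, 0.0, 0.0]
ft_force: [-0.7, -1.1, -0.0]
grip_width: 0.1
```

Call:
step_arm(
  commands=[
    [[2.5, 1.6, 0, 0, 0, 0.1], [5, 3.2, 0, 0, 0, 0.144], [7.5, 4.8, 0, 0, 0, 0.144], [10, 6.4, 0, 0, 0, 0.144], [12.5, 8, 0, 0, 0, 0.144], [14.5, 9.6, 0, 0, 0, 0.144], [16, 10.6, 0, 0, 0, 0.144], [16, 10.6, 0, 0, 0, 0.144]],
  ],
)

```text
clock: 2.33
eef_pos: [561.0, -210.6, 230.6]
ee_rot: [0.726, 0.687, 0.0, -0.0]
ft_force: [0.1, -0.1, 0.1]
grip_width: 0.2
```

Call:
step_arm(
  commands=[
    [[0, 0, 0, 0.1, -0.006, 0], [0, 0, 0, 0.2, -0.012, 0], [0, 0, 0, 0.3, -0.017, 0], [0, 0, 0, 0.4, -0.023, 0], [0, 0, 0, 0.4, -0.023, 0], [0, 0, 0, 0.4, -0.023, 0], [0, 0, 0, 0.4, -0.023, 0]],
  ],
)

```text
clock: 2.92
eef_pos: [558.8, -213.0, 231.3]
ee_rot: [0.713, 0.673, 0.144, -0.136]
ft_force: [1.1, 0.1, -0.3]
grip_width: 0.1
```

Call:
step_arm(
  commands=[
    [[0, 0, -2.5, 0, 0, 0], [0, 0, -5, 0, 0, 0], [0, 0, -7.5, 0, 0, 0], [0, 0, -9.5, 0, 0, 0], [0, 0, -10.5, 0, 0, 0], [0, 0, -11, 0, 0, 0], [0, 0, -11, 0, 0, 0], [0, 0, -11, 0, 0, 0]],
  ],
)

```text
clock: 3.58
eef_pos: [559.3, -212.7, 122.6]
ee_rot: [0.713, 0.673, 0.145, -0.136]
ft_force: [-1.1, -0.0, -0.3]
grip_width: 0.2
```

Run:
```python
from h import *
o=[]
for c,(x0,y0) in(("scene",(210,120)),("top",(320,140))):
    im=bot.read_camera(c)[y0:y0+100,x0:x0+130,::-1]; o.append(cv2.resize(im,None,fx=4,fy=4,interpolation=cv2.INTER_CUBIC)[:290 if c=="top" else 300])
    print(c,(proj(c,bot.read_state()["eef_pos"])-[x0,y0])*4)
cv2.imwrite("pics/c.png",np.vstack(o))
```

```text
scene [[193.20889428 231.32761354]]
top [[278.75395765 172.86530186]]
```

View pics/c.png

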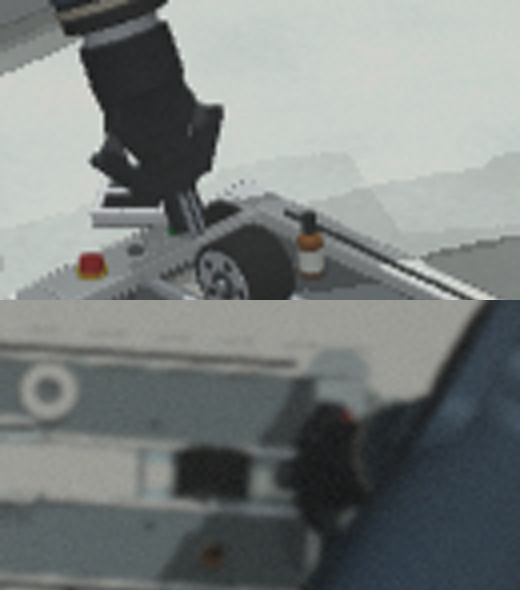

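The shut fingers are in line with the track behind the roller: scene tip at about (195,230), roller at (245,265). I'll descend and then approach slowly.

Call:
step_arm(
  commands=[
    [[0, 0, -1, 0, 0, 0], [0, 0, -2, 0, 0, 0], [0, 0, -2.7, 0, 0, 0], [0, 0, -3.1, 0, 0, 0], [0, 0, -3.1, 0, 0, 0], [0.03, 0.5, -3.1, 0, 0, 0], [0.06, 1, -3.1, 0, 0, 0], [0.08, 1.3, -3.1, 0, 0, 0]],
  ],
)

```text
clock: 4.35
eef_pos: [559.8, -199.1, 90.7]
ee_rot: [0.713, 0.673, 0.145, -0.136]
ft_force: [0.1, -0.2, -0.1]
grip_width: -0.1
```

Call:
step_arm(
  commands=[
    [[0.01, 0.2, 0, 0, 0, 0], [0.02, 0.4, 0, 0, 0, 0], [0.03, 0.6, 0, 0, 0, 0], [0.05, 0.8, 0, 0, 0, 0], [0.06, 1.0, 0, 0, 0, 0], [0.07, 1.2, 0, 0, 0, 0], [0.08, 1.4, 0, 0, 0, 0], [0.09, 1.6, 0, 0, 0, 0]],
  ],
)

```text
clock: 5.02
eef_pos: [560.5, -183.6, 90.3]
ee_rot: [0.713, 0.673, 0.145, -0.137]
ft_force: [0.5, 0.6, -0.6]
grip_width: 0.1
```

```bash
cat > look.py <<'E'
import sys
from h import *
n=sys.argv[1]; p=np.load("p.npy")[:3]
o=[]
for c,(x0,y0) in(("scene",(210,150)),("top",(290,140))):
    im=bot.read_camera(c); 
    for k in bot.regions_of(c,"roller")[:1]:
        ys,xs=np.nonzero(k["region"]); print(c,"centroid",xs.mean().round(1),ys.mean().round(1),k["confidence"])
        # roller y along the track from centroid, for centre height 111..
        from scipy.optimize import minimize_scalar
        h=lambda y:111+np.clip((y+20)/95,0,1)*16.8
        g=minimize_scalar(lambda y:np.sum((proj(c,m2w(p,(0,y,h(y))))[0]-[xs.mean(),ys.mean()])**2),bounds=(-180,150),method="bounded"); print("  roller my",g.x.round(1),g.fun.round(2))
    o.append(cv2.resize(im[y0:y0+75,x0:x0+160,::-1],None,fx=4,fy=4,interpolation=cv2.INTER_CUBIC))
cv2.imwrite(f"pics/{n}.png",np.vstack(o))
s=bot.read_state(); print("tcp in machine",w2m(p,s["eef_pos"]),s["clock"],s["ft_force"])
E
python3 look.py d
```

```text
scene centroid 272.6 188.8 0.63
  roller my -81.8 0.68
top centroid 369.5 182.9 0.64
  roller my -75.9 0.09
tcp in machine [[ 4.28741774e-02 -1.22636579e+02  9.03063852e+01]] 5.2167 [-0.23120429  0.57759632 -0.1814889 ]
```

View pics/d.png

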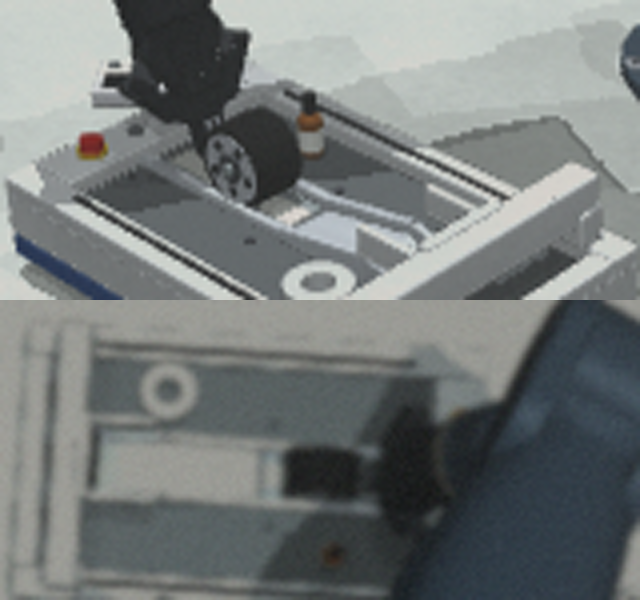

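The roller has rolled forward about 10 mm ahead of the fingertip (scene crop (250,160)), square in the track, with the lateral offset about 0. I'll keep pushing slowly along the level part and onto the ramp.

Call:
step_arm(
  commands=[
    [[0.02, 0.3, 0, 0, 0, 0], [0.04, 0.6, 0, 0, 0, 0], [0.05, 0.9, 0, 0, 0, 0], [0.07, 1.2, 0, 0, 0, 0], [0.09, 1.5, 0, 0, 0, 0], [0.1, 1.8, 0, 0, 0, 0], [0.12, 2.1, 0, 0, 0, 0], [0.14, 2.4, 0, 0, 0, 0]],
  ],
)

```text
clock: 5.88
eef_pos: [561.8, -159.4, 90.3]
ee_rot: [0.713, 0.673, 0.145, -0.137]
ft_force: [-0.2, -0.4, -0.1]
grip_width: 0.0
```

Call:
step_arm(
  commands=[
    [[0.02, 0.3, 0, 0, 0, 0], [0.04, 0.6, 0, 0, 0, 0], [0.05, 0.9, 0, 0, 0, 0], [0.07, 1.2, 0, 0, 0, 0], [0.09, 1.5, 0, 0, 0, 0], [0.1, 1.8, 0, 0, 0, 0], [0.12, 2.1, 0, 0, 0, 0], [0.14, 2.4, 0, 0, 0, 0]],
  ],
)

```text
clock: 6.55
eef_pos: [563.3, -135.5, 90.3]
ee_rot: [0.713, 0.673, 0.145, -0.137]
ft_force: [0.1, 0.5, 0.3]
grip_width: -0.1
```

Call:
step_arm(
  commands=[
    [[0.02, 0.3, 0, 0, 0, 0], [0.04, 0.6, 0, 0, 0, 0], [0.05, 0.9, 0, 0, 0, 0], [0.07, 1.2, 0.06, 0, 0, 0], [0.09, 1.5, 0.11, 0, 0, 0], [0.1, 1.8, 0.16, 0, 0, 0], [0.12, 2.1, 0.21, 0, 0, 0], [0.14, 2.4, 0.27, 0, 0, 0]],
  ],
)

```text
clock: 7.22
eef_pos: [564.7, -111.5, 93.1]
ee_rot: [0.713, 0.673, 0.145, -0.137]
ft_force: [-0.7, -1.7, 0.5]
grip_width: -0.2
```

Call:
step_arm(
  commands=[
    [[0.02, 0.3, 0.05, 0, 0, 0], [0.04, 0.6, 0.11, 0, 0, 0], [0.05, 0.9, 0.16, 0, 0, 0], [0.07, 1.2, 0.21, 0, 0, 0], [0.09, 1.5, 0.27, 0, 0, 0], [0.1, 1.8, 0.32, 0, 0, 0], [0.12, 2.1, 0.37, 0, 0, 0], [0.14, 2.4, 0.42, 0, 0, 0]],
  ],
)

```text
clock: 7.88
eef_pos: [566.1, -87.5, 97.3]
ee_rot: [0.713, 0.673, 0.145, -0.137]
ft_force: [-0.2, -2.8, -0.0]
grip_width: 0.1
```

```bash
python3 look.py e
```

```text
scene centroid 293.3 197.0 0.93
  roller my 13.0 0.0
top centroid 345.5 180.9 0.69
  roller my 17.0 0.01
tcp in machine [[-6.49437036e-02 -2.62881006e+01  9.71412530e+01]] 8.0833 [-1.15871558  0.13637151 -1.29971633]
```

View pics/e.png

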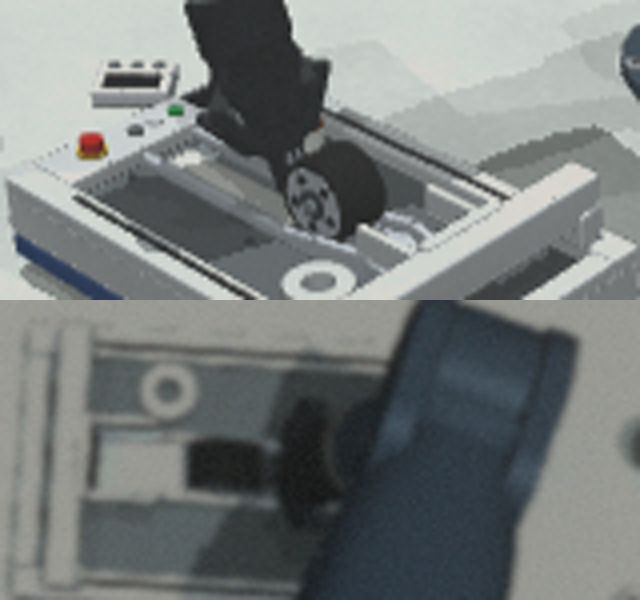

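The roller is mid-ramp at machine y ≈ 15, square against the fingertips (scene crop (325,195)). The vial and tape are untouched. I'll go on to the crest.

Call:
step_arm(
  commands=[
    [[0.02, 0.3, 0.05, 0, 0, 0], [0.04, 0.6, 0.11, 0, 0, 0], [0.05, 0.9, 0.16, 0, 0, 0], [0.07, 1.2, 0.21, 0, 0, 0], [0.09, 1.5, 0.27, 0, 0, 0], [0.1, 1.8, 0.32, 0, 0, 0], [0.12, 2.1, 0.37, 0, 0, 0], [0.14, 2.4, 0.42, 0, 0, 0]],
  ],
)

```text
clock: 8.75
eef_pos: [567.5, -63.4, 101.5]
ee_rot: [0.713, 0.673, 0.145, -0.137]
ft_force: [-0.7, -1.7, 1.0]
grip_width: -0.1
```

Call:
step_arm(
  commands=[
    [[0.02, 0.3, 0.05, 0, 0, 0], [0.04, 0.6, 0.11, 0, 0, 0], [0.05, 0.9, 0.16, 0, 0, 0], [0.07, 1.2, 0.21, 0, 0, 0], [0.09, 1.5, 0.27, 0, 0, 0], [0.1, 1.8, 0.32, 0, 0, 0], [0.12, 2.1, 0.37, 0, 0, 0], [0.14, 2.4, 0.42, 0, 0, 0]],
  ],
)

```text
clock: 9.42
eef_pos: [568.9, -39.5, 105.6]
ee_rot: [0.713, 0.673, 0.145, -0.137]
ft_force: [0.5, -2.6, -0.2]
grip_width: 0.0
```

Call:
step_arm(
  commands=[
    [[0.01, 0.2, 0.03, 0, 0, 0], [0.02, 0.4, 0.06, 0, 0, 0], [0.03, 0.6, 0.08, 0, 0, 0], [0.05, 0.8, 0.1, 0, 0, 0], [0.06, 1.0, 0.1, 0, 0, 0], [0.07, 1.2, 0.1, 0, 0, 0], [0.08, 1.4, 0.1, 0, 0, 0], [0.09, 1.6, 0.1, 0, 0, 0]],
  ],
)

```text
clock: 10.08
eef_pos: [569.7, -23.5, 106.6]
ee_rot: [0.713, 0.673, 0.145, -0.137]
ft_force: [0.7, -0.2, 0.1]
grip_width: -0.1
```

```bash
python3 look.py f
```

```text
scene centroid 311.4 201.2 0.67
  roller my 88.4 3.29
top centroid 323.2 179.3 0.65
  roller my 102.1 0.0
tcp in machine [[-4.39098549e-02  3.76347438e+01  1.06598083e+02]] 10.2833 [-0.70829461 -0.09449333  0.22447836]
```

View pics/f.png

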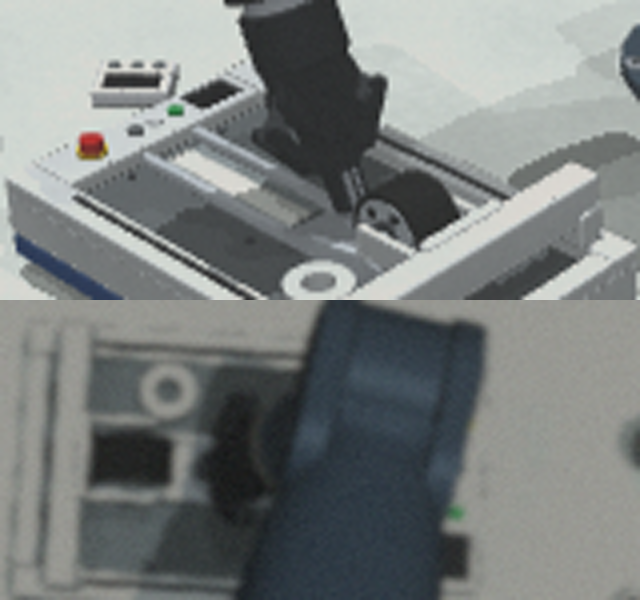

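The roller has gone over the crest and sits against the buffer (top crop (132,457), machine y ≈ 102 against a nominal 102.5). I'll back the hand off and lift it away.

Call:
step_arm(
  commands=[
    [[-0.06, -1, 0.2, 0, 0, 0], [-0.12, -2, 0.6, 0, 0, 0], [-0.2, -3.5, 1.5, 0, 0, 0], [-0.25, -4, 3.5, 0, 0, 0], [-0.25, -4, 6, 0, 0, 0], [-0.25, -4, 8.5, 0, 0, 0], [-0.25, -4, 11, 0, 0, 0], [-0.25, -4, 13, 0, 0, 0]],
  ],
)

```text
clock: 10.95
eef_pos: [567.3, -65.1, 239.0]
ee_rot: [0.713, 0.672, 0.145, -0.136]
ft_force: [0.1, 0.2, 0.1]
grip_width: 0.3
```

Call:
step_arm(
  commands=[
    [[-2, -3, 1, 0, 0, 0], [-4, -6, 1, 0, 0, 0], [-6, -9, 1, 0, 0, 0], [-8, -12, 1, 0, 0, 0], [-10, -15, 1, 0, 0, 0], [-11, -16.5, 1, 0, 0, 0], [-11.5, -17, 1, 0, 0, 0], [-11.5, -17, 1, 0, 0, 0]],
  ],
)

```text
clock: 11.62
eef_pos: [451.3, -235.6, 246.8]
ee_rot: [0.714, 0.672, 0.145, -0.136]
ft_force: [-0.6, 0.2, 0.0]
grip_width: 0.1
```

```bash
python3 look.py g
python3 - <<'E'
from h import *
for c in("scene","top"):
    for q in("tape_roll","vial_a","solvent"):
        for r in bot.boxes_of(c,q)[:3]: print(c,q,r)
E
```

```text
scene centroid 312.5 201.7 0.76
  roller my 93.0 3.48
top centroid 322.9 179.3 0.77
  roller my 103.5 0.0
tcp in machine [[-104.57665072 -178.08079095  246.74745476]] 11.8167 [ 0.41421573 -0.14931521  1.33195342]
scene tape_roll {'bbox': [283.3, 214.3, 17.1, 15.7], 'confidence': 0.71}
scene vial_a {'bbox': [432.5, 273.3, 5.4, 19.8], 'confidence': 0.51}
scene vial_a {'bbox': [452.5, 241.5, 10.0, 14.7], 'confidence': 0.42}
scene solvent {'bbox': [186.4, 151.0, 20.5, 41.3], 'confidence': 0.81}
```

View pics/g.png

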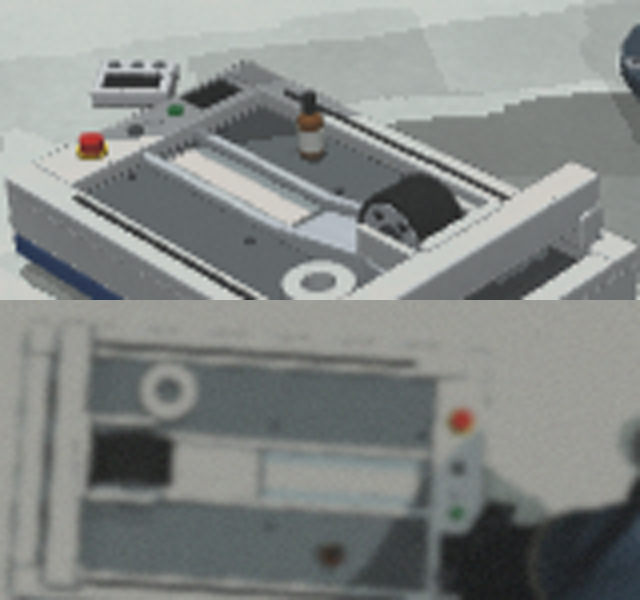

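The roller rests between the fork arms against the buffer, the hand is clear, and vial_a at (310,130) and the tape at (318,280) stand where they did.

```bash
python3 -c "
from plant import bot
print(bot.finish_job())"
```

```text
the job is handed in; nothing more can be done
None
```

The roller is parked in its cradle against the buffer, and the job is handed in. I pushed it with the shut, tilted fingertips, in contact below the axle. It went along the level track and up the ramp at about 36 mm/s. It ran over the crest by itself, and I then took the hand away. The clock read 11.8 s at my last look, and the forces reported after each move stayed under 3 N.

**Roller position:** the last top view puts it at machine y ≈ 103.5 mm, against 102.5 mm nominal, and stable after the hand left. The scene camera's estimate was lower at about 93 mm. I trust it less, because the fork arm and carriage hide part of the roller there and pull its centroid off.

**Bystanders:** the last picture shows vial_a, the tape roll and the timer where they were. The solvent's box in the scene view was also essentially unchanged. The network did not report vial_a on the machine in that last check, but it stands plainly in both views. I did not check the tool roller again after the start, and vial_b and vial_c only through two unchanged vial boxes in the scene view; the arm went nowhere near any of them.

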